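# Find the tight spot in a pouch sealer with a feeler

### The job

Somewhere along the bar of the pouch sealer an unseen pad stands proud and pinches the gap. Pick up the feeler, slide its blade well into the gap at the right-hand end of the bar, then sweep it gently to the left along the gap until you feel it drag. Leave the blade there, pinched under the pad and still well inside the gap, let go, and do not force anything or disturb the other things on the worktop.

Things in the scene. Friction and masses are not known exactly. Their poses are not given: they have to be found in the camera images.
- sealer: White and grey bench pouch sealer, fixed, 165 x 302 x 100 mm; origin at table height under the bar; x points away from the robot into the gap, y left along the bar. The level gap is between steel bed (top 45 mm up) and bar (underside 52 mm up). Mouth at x = -50 mm, inner back wall at x = +22 mm, closed ends at y = -135 and +135 mm. Before the mouth two lips flare out 15 mm, to 25 mm apart.
- slot_start (a point): Point in the mouth of the gap near its right-hand end, midway up the gap (48.5 mm above the table), 100 mm right of the bar's middle (sealer y = -100 mm); axes as the sealer's. The unseen pad's middle lies anywhere from 65 to 195 mm left of this point; elsewhere the blade slides freely. The pad sits 9 to 39 mm behind the mouth, and cannot be entered from the front, only sideways.
- slot_end (a point): The same 100 mm left of the bar's middle. The pad is a round-bottomed spring pad, 2.5 mm above the bed at its lowest: the 12 mm wide, 4 mm thick blade first touches it when 14 mm short of being centred under it, and lifts it 1.5 mm against a spring of 6 to 8 N, felt as roughly 3 to 8 N of drag along the bar.
- feeler: Loose, about 60 g, feeler: grey plastic block handle 60 x 20 x 24 mm (x, y, z) with a flat steel blade; lies on the handle's underside. Origin under the middle of the handle; x runs along the blade to its tip, z up. Grip the handle across y (20 mm; 22 mm at the collar at its blade end). Blade 12 mm wide, 4 mm thick (4 to 8 mm above the handle's underside), free from x = 30 to 110 mm.
- feeler_tip (a point): Middle of the blade's tip, at x = 110 mm, z = 6 mm of the feeler.
- tape_roll: Loose roll of cream tape standing upright, 33 mm across, 34 mm tall; origin under its middle. Leave alone.
- wrapped_needle: Loose flat wrapped needle, 30 x 86 x 9 mm; origin under its middle. Leave alone.
- ballpoint: Loose ballpoint pen lying, 9 x 136 x 10 mm; origin under its middle. Leave alone.
Mind the look-alikes: they are no part of the job. Of the things shaped like the feeler, the grey one is meant.

How it is judged:
By the outcome, as a careful person would: the job done as asked, in the order asked, and still so for the second after the job is handed in, with the robot touching nothing.
It also fails if it takes over 64 s, if anything falls off the work surface, if the arm or the gripper's body presses on something with over 40 N, if the wrist force passes 120 N, or if a joint passes its speed limit or range.

### The arm

A 6-joint arm with a two-finger parallel gripper is mounted at the origin on a cart in front of the work surface, level with it; the furniture and walls round the work are solid. World frame = base frame: x ahead of the robot, y to its left, z up, the work surface at z = 0. Lengths are in mm, angles in rad, forces in N, time in s.
With the tool pointing down it reaches from about 275 to 750 mm from the base axis. Payload 10.2 kg.
Tool frame: the origin (TCP) lies at the very end of the fingers, on their centre line; the grasp point (between the pads) lies 19 mm behind it; z points along the fingers, y is the line along which they close (so a half turn about z gives the same grasp; the last joint's range is limited). The gripper opens to 85 mm and grips with 20 to 120 N. Pads are 22 mm wide; open, the fingers measure 114 mm over their backs; the gripper's body (76 mm by 85 mm) begins 54 mm behind the grasp point. The pads swing forward as they close: fully open they stand 13 mm farther back than shut.
Start: joints at [-1.503, 0.313, 1.498, -0, 1.331, -0.223], TCP at [150.514, -502.968, 231.294] pointing down, gripper open.
Joint ranges: [-2.94, 2.94], [-0.97, 2.17], [0.19, 2.56], [-1.23, 4.37], [0.02, 3.11], [-2.88, 2.88]. Speed limits (rad/s): [2.39, 2.39, 3.01, 3.14, 3.14, 3.14].

### API

Orientations are given as a unit quaternion [w, x, y, z].
In Python, from rig import telemetry, optics, ctrl gives the robot as it stands.
- The arm moves only by the tool servo_tool, never from a script. Its argument "deltas" is a list of rows, each a list of 3 entries, a list of its own where there are three numbers: the shift along the tool's x, y, z in units of 20 cm (1.0 is 20 cm), then the turn, a rotation vector about the tool's x, y, z in units of 90 degrees (1.0 is 90 degrees), then the opening, from 0 (shut) to 1 (fully open). A call has 1 to 8 rows; each row shifts and turns the commanded pose from where the row before left it, along the tool's axes as they then stand; what a row does not reach is not made up. A row lasts 1/10 s, in which the tool goes at most 50 mm and 8.59 degrees, less where a joint would pass 70% of its speed; a pose out of reach is approached as far as the arm can. A call with a number of a shift or a turn outside -1 to 1 is refused whole. A call with a gripper value outside its range is refused whole. The fingers move at their own pace and stop on an object; "squeeze" is the grip in N (left out, the last holds). Time passes only in rows, so rows that do not move let the fingers close. It gives the time, the measured TCP pose, the force, the opening and the grip force at its end, in the units of the state.
- telemetry.sense(): the state, without advancing time (a new reading comes with each control period).
- optics.capture(name): name is "scene" or "top" or "wrist"; returns the picture (400x640x3 uint8, blue, green, red); there is no depth.
- optics.camera_model(name): a dict with "vfov" (degrees; the focal length in pixels is half the picture's height over the tangent of half this angle, whatever the lens; pixels are square), "cx", "cy" (the principal point, pixels), "R" (3x3) and "t" (3): a world point X has camera coordinates R X + t; the wrist camera has in their place "mount" (4x4, takes a point from camera to tool coordinates, whose origin is the TCP and whose axes are the flange's). Camera axes: x right, y down, z forward; pixel columns grow to the right and rows downward; lengths in mm; the calibration is good to about 2 mm. The wrist camera is an equidistant fisheye: a pixel r from the principal point sees the ray r / f radians off the axis. A picture is of the moment at which its call begins: read the wrist's pose just before it. camera_model takes no time and is no camera call.
- ctrl.finish_job(): hands the job in; it is judged then, once.
The state is a dict: "time_s": time; "joints": joint angles; "dq": joint speeds; "tau": joint torques, N m; "eef_pos": TCP position; "ee_rot": TCP orientation; "force": force on the tool from outside, world axes, zero at the start; "wrist_torque": the same for the moment, N m; "grip_width": opening from 0.0 (shut) to 1.0 (fully open); "grip_force": force on a finger pad.
Only numpy, scipy, OpenCV 4.12 (cv2) and the standard library are available. Lean on these libraries where they do the work, as an engineer would, in place of code of your own. Each camera call takes 0.05 s, during which the arm holds its last target. There are 200 camera calls.

## Working session

There is one attempt and no reset: what is moved stays moved. The work goes in short steps, Python scripts to look and compute and a tool call to move; the robot and the scene stay as the last step left them, time stands still between calls to the robot, and variables do not carry over. Pictures are saved under pics/ and viewed, at most 12 in all, crops included, and the job is handed in when it is done.

Besides the shell and the picture viewer there is one more tool, called after "Request:" as name(argument=value, ...) on one line, values as JSON. servo_tool: Moves the arm, as the interface text tells. Its arguments: {"type":"object","properties":{"deltas":{"type":"array"},"squeeze":{"type":"number"}},"required":["deltas"]}

```bash
ls; mkdir -p pics; python3 - <<'E'
from rig import telemetry, optics, ctrl
import cv2, numpy as np
np.set_printoptions(precision=4,suppress=True)
s=telemetry.sense(); print(s)
for n in ("scene","top","wrist"):
    m=optics.camera_model(n); print(n,m)
    cv2.imwrite(f"pics/{n}0.png",optics.capture(n))
E
```

```text
pics
{'time_s': 0.0, 'joints': array([-1.5034,  0.3135,  1.4985,  0.    ,  1.331 , -0.2234]), 'dq': array([-0.0009, -0.0003,  0.0017,  0.0013, -0.0007,  0.0008]), 'tau': array([  0.001 , -41.2261, -25.9742,  -0.0001,   0.0041,   0.    ]), 'eef_pos': array([ 150.4987, -502.6874,  230.694 ]), 'ee_rot': array([-0.0007,  0.9894,  0.1449,  0.0001]), 'force': array([ 0.4377,  0.294 , -0.2198]), 'wrist_torque': array([-0.0782,  0.0237,  0.0056]), 'grip_force': 0.0, 'grip_width': 1.0087468482404303}
scene {'vfov': 44.318177761618884, 'cx': 316.38300059941963, 'cy': 193.9517356799396, 'R': array([[-0.5457, -0.8379,  0.0035],
       [-0.4426,  0.2847, -0.8503],
       [ 0.7115, -0.4656, -0.5262]]), 't': array([ 187.21  ,  306.0755, 1141.7604])}
top {'vfov': 43.54339219909683, 'cx': 316.02825212920067, 'cy': 191.80890154556246, 'R': array([[ 0.0174, -0.9997,  0.0186],
       [-0.9877, -0.0201, -0.1552],
       [ 0.1555, -0.0157, -0.9877]]), 't': array([-118.0402,  491.1683, 1264.7992])}
wrist {'vfov': 65.70646984690485, 'cx': 322.4009970903906, 'cy': 198.52549422686124, 'mount': array([[   0.0001,   -0.9611,   -0.2763,   68.9664],
       [   1.    ,   -0.0003,    0.0013,   -0.2842],
       [  -0.0013,   -0.2763,    0.9611, -142.3733],
       [   0.    ,    0.    ,    0.    ,    1.    ]])}
```

View pics/top0.png

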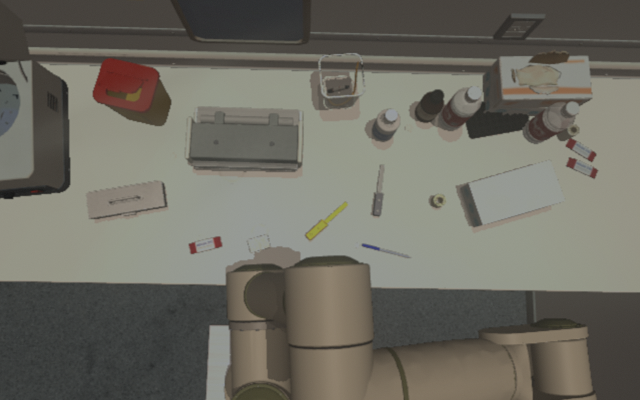

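View pics/scene0.png

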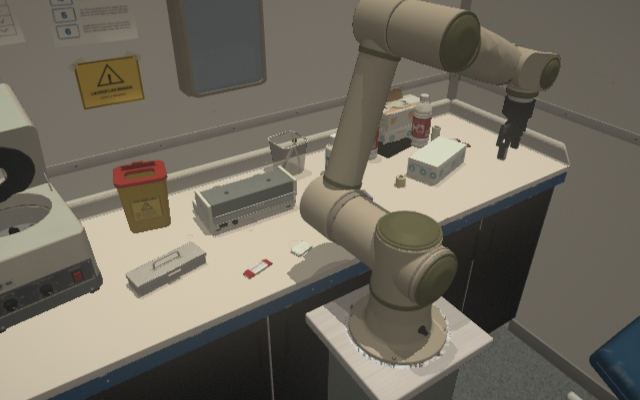

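The top view shows two feeler-shaped things. One is grey, with its handle at (377,204) and blade up to (381,167). The other is yellow at (327,220). The grey one fits the description. The sealer is at (187–303, 108–168), the pen at (385,250) and the tape at (438,200). I'll confirm in one crop and measure.

```bash
cat > h.py <<'E'
from rig import telemetry, optics, ctrl
import cv2, numpy as np
from scipy.spatial.transform import Rotation as Ro
np.set_printoptions(precision=2,suppress=True)
def ray(n,uv,pose=None):
    m=optics.camera_model(n); f=200/np.tan(np.radians(m["vfov"]/2))
    d=np.array([uv[0]-m["cx"],uv[1]-m["cy"]])
    if n!="wrist":
        R=np.array(m["R"]); v=np.r_[d/f,1]; return -R.T@np.array(m["t"]), R.T@(v/np.linalg.norm(v))
    r=np.hypot(*d); a=r/f; v=np.r_[d/max(r,1e-9)*np.sin(a),np.cos(a)]
    M=np.array(m["mount"]); p,q=pose; T=Ro.from_quat(np.r_[q[1:],q[0]]).as_matrix()
    return p+T@M[:3,3], T@M[:3,:3]@v
def at(n,uv,z,pose=None):
    o,v=ray(n,uv,pose); return o+v*(z-o[2])/v[2]
def project(n,X,pose):
    m=optics.camera_model(n); f=200/np.tan(np.radians(m["vfov"]/2))
    M=np.array(m["mount"]); p,q=pose; T=Ro.from_quat(np.r_[q[1:],q[0]]).as_matrix()
    c=M[:3,:3].T@(T.T@(np.array(X)-p)-M[:3,3]); r=np.hypot(c[0],c[1]); a=np.arctan2(r,c[2])
    return np.array([m["cx"],m["cy"]])+f*a*c[:2]/r
def snap(n,name):
    s=telemetry.sense(); im=optics.capture(n); cv2.imwrite(f"pics/{name}.png",im)
    return im,(np.array(s["eef_pos"]),np.array(s["ee_rot"]))
E
python3 - <<'E'
from h import *
im=cv2.imread("pics/top0.png")
cv2.imwrite("pics/c0.png",cv2.resize(im[95:265,180:450],None,fx=2.9,fy=2.9,interpolation=cv2.INTER_CUBIC))
for uv,z in [((377,214),24),((378,193),24),((381,166),6),((327,220),20),((385,250),10),((438,200),34),((205,245),9)]: print(uv,at("top",uv,z))
for uv in [((189,167)),((303,167)),(197,108),(298,110)]: print(uv,at("top",uv,52),at("top",uv,100))
E
```

```text
(377, 214) [ 440.07 -269.98   24.  ]
(378, 193) [ 495.89 -272.72   24.  ]
(381, 166) [ 572.69 -283.52    6.  ]
(327, 220) [ 422.15 -139.13   20.  ]
(385, 250) [ 347.14 -292.82   10.  ]
(438, 200) [ 478.94 -428.89   34.  ]
(205, 245) [351.6  178.27   9.  ]
(189, 167) [549.6  221.19  52.  ] [539.85 209.55 100.  ]
(303, 167) [555.88 -73.57  52.  ] [545.9  -74.12 100.  ]
(197, 108) [708.61 209.18  52.  ] [692.87 197.99 100.  ]
(298, 110) [709.4  -57.05  52.  ] [693.63 -58.22 100.  ]
```

View pics/c0.png

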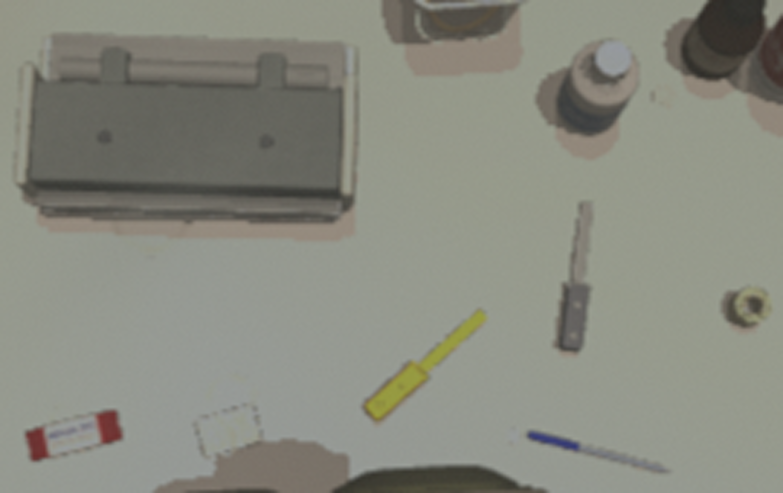

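The crop shows the grey feeler at (574,318), lying clear with its blade pointing up the picture. The yellow one at (400,390) is the decoy, and the red and white packet at (75,435) is the wrapped needle. Next I'll move above the feeler for a wrist view.

```bash
cat >> h.py <<'E'
def plan(target,yaw,n):
    "rows (units of the move) taking the measured pose to tool down at target, tool x at yaw deg"
    s=telemetry.sense(); p=np.array(s["eef_pos"]); q=s["ee_rot"]; R0=Ro.from_quat(np.r_[q[1:],q[0]])
    G=Ro.from_euler("z",yaw,degrees=True)*Ro.from_euler("x",180,degrees=True)
    w=(R0.inv()*G).as_rotvec()/n
    for i in range(n):
        Ri=R0*Ro.from_rotvec(w*i)
        print(np.round(Ri.inv().apply((np.array(target)-p)/n)/200,4), np.round(w/(np.pi/2),4))
    x=R0.as_matrix()[:,0]; print("dist",np.linalg.norm(target-p),"yaw",np.degrees(np.arctan2(x[1],x[0])))
E
python3 -c "
from h import *
plan(np.array([466,-271,220.]),-5.5,8)"
```

```text
[ 0.23 -0.08  0.01] [-0.   -0.    0.03]
[ 0.23 -0.09  0.01] [-0.   -0.    0.03]
[ 0.22 -0.1   0.01] [-0.   -0.    0.03]
[ 0.22 -0.11  0.01] [-0.   -0.    0.03]
[ 0.21 -0.12  0.01] [-0.   -0.    0.03]
[ 0.2  -0.14  0.01] [-0.   -0.    0.03]
[ 0.2  -0.14  0.01] [-0.   -0.    0.03]
[ 0.19 -0.15  0.01] [-0.   -0.    0.03]
dist 391.66276517910376 yaw 16.660797353949917
```

Request:
servo_tool(deltas=[[[0.23, -0.08, 0.005], [0, 0, 0.031], 1], [[0.23, -0.09, 0.005], [0, 0, 0.031], 1], [[0.22, -0.1, 0.005], [0, 0, 0.031], 1], [[0.22, -0.11, 0.005], [0, 0, 0.031], 1], [[0.21, -0.12, 0.005], [0, 0, 0.031], 1], [[0.2, -0.135, 0.005], [0, 0, 0.031], 1], [[0.2, -0.14, 0.005], [0, 0, 0.031], 1], [[0.19, -0.15, 0.005], [0, 0, 0.031], 1]])

```text
time_s: 0.95
eef_pos: [469.1, -275.4, 223.2]
ee_rot: [-0.0, 0.999, -0.05, -0.0]
force: [-0.5, -0.6, 0.4]
grip_width: 0.999
grip_force: 0.0
```

Request:
servo_tool(deltas=[[[0, 0, 0], [0, 0, 0], 1], [[0, 0, 0], [0, 0, 0], 1], [[0, 0, 0], [0, 0, 0], 1]])

```text
time_s: 1.25
eef_pos: [467.0, -277.6, 223.2]
ee_rot: [-0.0, 0.999, -0.05, -0.0]
force: [0.1, 0.2, 1.2]
grip_width: 1.001
grip_force: 0.0
```

```bash
python3 - <<'E'
from h import *
im,p=snap("wrist","w1"); np.savez("w1.npz",p=p[0],q=p[1]); print(p)
E
```

```text
(array([ 467.01, -277.57,  223.16]), array([-0.  ,  1.  , -0.05, -0.  ]))
```

View pics/w1.png

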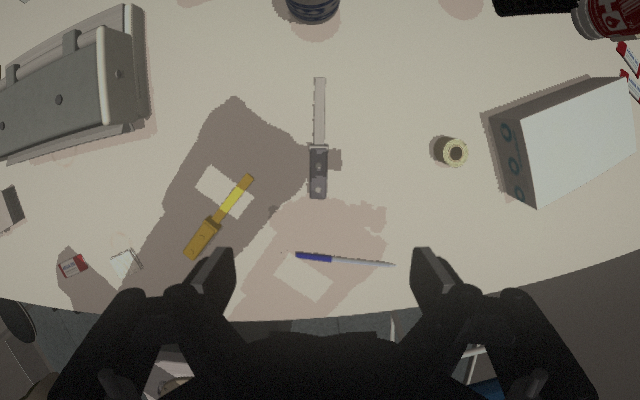

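The wrist view shows the grey feeler's handle at (309–328, 146–198), its blade tip at (319,77), the yellow decoy at (220,215) and the pen at (345,260).

```bash
python3 - <<'E'
from h import *
d=np.load("w1.npz"); P=(d["p"],d["q"]); im=cv2.imread("pics/w1.png")
sub=im[140:205,300:340].astype(int); m=(sub.max(2)<130).astype(np.uint8)
m=(sub.sum(2)<300).astype(np.uint8); n,l,st,c=cv2.connectedComponentsWithStats(m); print(st,c)
for name,uv,z in [("rear mid",(317.5,198),12),("front top",(318,146),24),("tip",(319.5,77),6),("L",(309,175),24),("R",(328,175),24),("rearL",(309,197),24),("rearR",(326,198),24)]: print(name,at("wrist",uv,z,P))
E
```

```text
[[   0    0   40   65 1922]
 [  10    3   18    3   25]
 [   9    8   20   51  648]
 [  13   42    1    1    1]
 [  13   45    1    1    1]
 [  20   45    1    1    1]
 [  14   48    1    1    1]
 [  21   50    1    1    1]] [[20.32 33.25]
 [17.8   4.64]
 [17.15 29.24]
 [13.   42.  ]
 [13.   45.  ]
 [20.   45.  ]
 [14.   48.  ]
 [21.   50.  ]]
rear mid [ 435.72 -269.23   12.  ]
front top [ 498.47 -276.43   24.  ]
tip [ 576.35 -285.78    6.  ]
L [ 466.85 -263.01   24.  ]
R [ 464.71 -284.28   24.  ]
rearL [ 441.27 -260.18   24.  ]
rearR [ 438.15 -279.46   24.  ]
```

The handle centre is at about (466.5, -273) with yaw -6.7°, and the measured length and width agree with the given sizes. I'll grip at feeler x = -8.

```bash
python3 -c "
from h import *
np.set_printoptions(precision=4,suppress=True)
plan(np.array([458.5,-272.2,40.]),-6.7,5)"
```

```text
[-0.0088 -0.0047  0.1833] [0.     0.     0.0021]
[-0.0089 -0.0047  0.1833] [0.     0.     0.0021]
[-0.0089 -0.0047  0.1833] [0.     0.     0.0021]
[-0.0089 -0.0047  0.1833] [0.     0.     0.0021]
[-0.009  -0.0046  0.1833] [0.     0.     0.0021]
dist 183.5583564109093 yaw -5.737652327816163
```

Request:
servo_tool(deltas=[[[-0.009, -0.0047, 0.183], [0, 0, 0.002], 1], [[-0.009, -0.0047, 0.183], [0, 0, 0.002], 1], [[-0.009, -0.0047, 0.183], [0, 0, 0.002], 1], [[-0.009, -0.0047, 0.183], [0, 0, 0.002], 1], [[-0.009, -0.0047, 0.183], [0, 0, 0.002], 1], [[0, 0, 0.1], [0, 0, 0], 1], [[0, 0, 0.07], [0, 0, 0], 1], [[0, 0, 0], [0, 0, 0], 1]])

```text
time_s: 2.1
eef_pos: [458.3, -271.6, 5.2]
ee_rot: [-0.001, 0.998, -0.058, -0.001]
force: [-0.3, 0.6, 0.2]
grip_width: 0.995
grip_force: 0.0
```

Request:
servo_tool(deltas=[[[0, 0, 0], [0, 0, 0], 0], [[0, 0, 0], [0, 0, 0], 0], [[0, 0, 0], [0, 0, 0], 0], [[0, 0, 0], [0, 0, 0], 0], [[0, 0, 0], [0, 0, 0], 0], [[0, 0, 0], [0, 0, 0], 0], [[0, 0, 0], [0, 0, 0], 0], [[0, 0, 0], [0, 0, 0], 0]], squeeze=50)

```text
time_s: 2.9
eef_pos: [459.6, -271.6, 7.0]
ee_rot: [0.0, 0.998, -0.057, 0.0]
force: [-0.1, 0.7, 6.2]
grip_width: 0.221
grip_force: 50.0
```

Gripped with a pad opening of about 19–20 mm. I'll lift and carry it to a viewing pose in front of the sealer's right end.

Request:
servo_tool(deltas=[[[0, 0, -0.1], [0, 0, 0], 0], [[0, 0, -0.2], [0, 0, 0], 0], [[0, 0, -0.2], [0, 0, 0], 0], [[0, 0, -0.2], [0, 0, 0], 0], [[0, 0, 0], [0, 0, 0], 0], [[0, 0, 0], [0, 0, 0], 0]])

```text
time_s: 3.5
eef_pos: [459.2, -271.3, 146.4]
ee_rot: [0.0, 0.998, -0.057, 0.0]
force: [-0.2, 0.7, 0.1]
grip_width: 0.22
grip_force: 49.2
```

```bash
python3 -c "
from h import *
np.set_printoptions(precision=4,suppress=True)
plan(np.array([400,-20,150.]),1.2,7)"
```

```text
[-0.0625 -0.1735 -0.0027] [ 0.     -0.0001 -0.0123]
[-0.0592 -0.1747 -0.0027] [ 0.     -0.0001 -0.0123]
[-0.0558 -0.1758 -0.0026] [ 0.     -0.0001 -0.0123]
[-0.0524 -0.1768 -0.0026] [ 0.     -0.0001 -0.0123]
[-0.0489 -0.1778 -0.0026] [ 0.     -0.0001 -0.0123]
[-0.0455 -0.1787 -0.0026] [ 0.     -0.0001 -0.0123]
[-0.042  -0.1796 -0.0026] [ 0.     -0.0001 -0.0123]
dist 258.2002562381545 yaw -6.554592719243174
```

Request:
servo_tool(deltas=[[[-0.0625, -0.1735, -0.0026], [0, 0, -0.0123], 0], [[-0.059, -0.175, -0.0026], [0, 0, -0.0123], 0], [[-0.056, -0.176, -0.0026], [0, 0, -0.0123], 0], [[-0.052, -0.177, -0.0026], [0, 0, -0.0123], 0], [[-0.049, -0.178, -0.0026], [0, 0, -0.0123], 0], [[-0.0455, -0.179, -0.0026], [0, 0, -0.0123], 0], [[-0.042, -0.18, -0.0026], [0, 0, -0.0123], 0]])

```text
time_s: 4.2
eef_pos: [398.7, -18.1, 148.5]
ee_rot: [-0.001, 1.0, 0.011, -0.001]
force: [0.5, 0.2, -0.2]
grip_width: 0.222
grip_force: 49.2
```

Request:
servo_tool(deltas=[[[0, 0, 0], [0, 0, 0], 0], [[0, 0, 0], [0, 0, 0], 0], [[0, 0, 0], [0, 0, 0], 0]])

```text
time_s: 4.5
eef_pos: [400.1, -20.3, 149.3]
ee_rot: [-0.0, 1.0, 0.01, -0.001]
force: [0.3, 1.0, -0.7]
grip_width: 0.218
grip_force: 49.2
```

```bash
python3 - <<'E'
from h import *
im,p=snap("wrist","w2"); np.savez("w2.npz",p=p[0],q=p[1]); print(p)
E
```

```text
(array([400.08, -20.31, 149.29]), array([-0.  ,  1.  ,  0.01, -0.  ]))
```

View pics/w2.png

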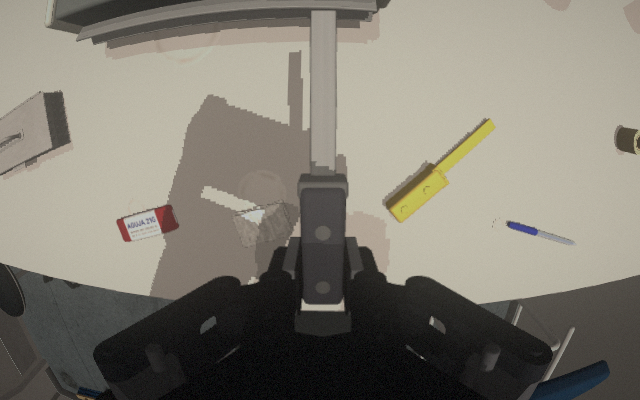

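The wrist view shows the held feeler, straight in the grip, with its tip at (323,11) just above the sealer's front lip. The view is too close for the sealer, so I'll back up and centre on it.

Request:
servo_tool(deltas=[[[-0.05, -0.1, -0.1], [0, 0, 0], 0], [[-0.05, -0.1, -0.1], [0, 0, 0], 0], [[-0.05, -0.1, -0.1], [0, 0, 0], 0], [[0, -0.1, -0.1], [0, 0, 0], 0], [[0, 0, 0], [0, 0, 0], 0], [[0, 0, 0], [0, 0, 0], 0], [[0, 0, 0], [0, 0, 0], 0]])

```text
time_s: 5.25
eef_pos: [368.3, 58.8, 228.8]
ee_rot: [-0.0, 1.0, 0.01, -0.001]
force: [-1.0, 0.3, -0.7]
grip_width: 0.22
grip_force: 49.3
```

```bash
python3 - <<'E'
from h import *
im,p=snap("wrist","w3"); np.savez("w3.npz",p=p[0],q=p[1]); print(p)
snap("top","t3")
E
```

```text
(array([368.32,  58.79, 228.83]), array([-0.  ,  1.  ,  0.01, -0.  ]))
```

View pics/w3.png

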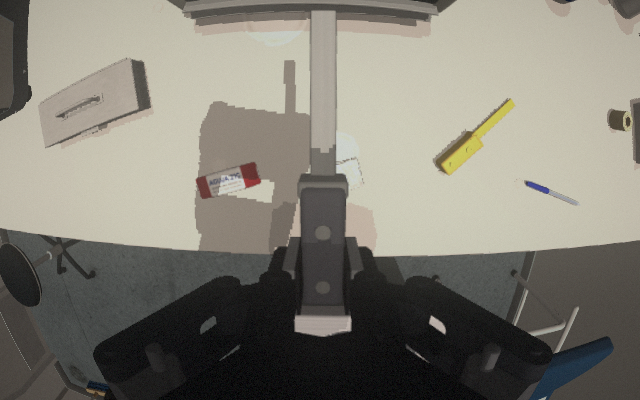

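The bed lip is visible at the top edge, from (185,15) to (438,13). I'll tilt the tool 30° forward to look straight at the sealer's front.

Request:
servo_tool(deltas=[[[0, 0, 0], [0, 0.083, 0], 0], [[0, 0, 0], [0, 0.083, 0], 0], [[0, 0, 0], [0, 0.083, 0], 0], [[0, 0, 0], [0, 0.083, 0], 0], [[0, 0, 0], [0, 0, 0], 0], [[0, 0, 0], [0, 0, 0], 0], [[0, 0, 0], [0, 0, 0], 0]])

```text
time_s: 6.05
eef_pos: [369.2, 59.3, 230.3]
ee_rot: [-0.003, 0.966, 0.01, 0.257]
force: [0.6, 0.0, -0.4]
grip_width: 0.218
grip_force: 49.3
```

```bash
python3 - <<'E'
from h import *
im,p=snap("wrist","w4"); np.savez("w4.npz",p=p[0],q=p[1]); print(p)
E
```

```text
(array([369.2 ,  59.29, 230.33]), array([-0.  ,  0.97,  0.01,  0.26]))
```

View pics/w4.png

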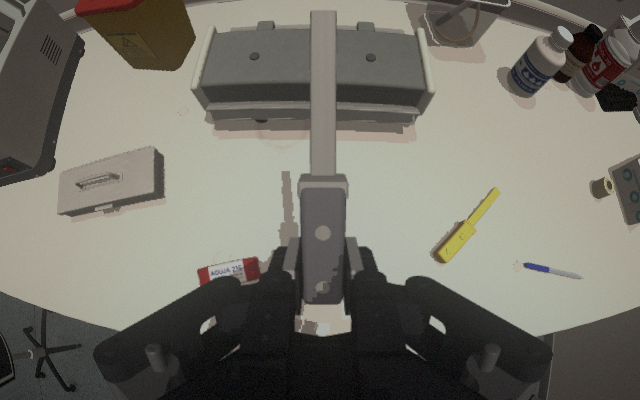

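The tilted view shows the whole sealer at (193–437, 22–130). The lip band is at rows 100–125. I'll enlarge that.

```bash
python3 - <<'E'
from h import *
im=cv2.imread("pics/w4.png")
a=cv2.resize(im[80:140,185:315],None,fx=6,fy=5,interpolation=cv2.INTER_NEAREST)
b=cv2.resize(im[80:140,315:445],None,fx=6,fy=5,interpolation=cv2.INTER_NEAREST)
cv2.imwrite("pics/c4.png",cv2.convertScaleAbs(np.vstack([a,b]),alpha=1.5))
E
```

```text
(no output)
```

View pics/c4.png

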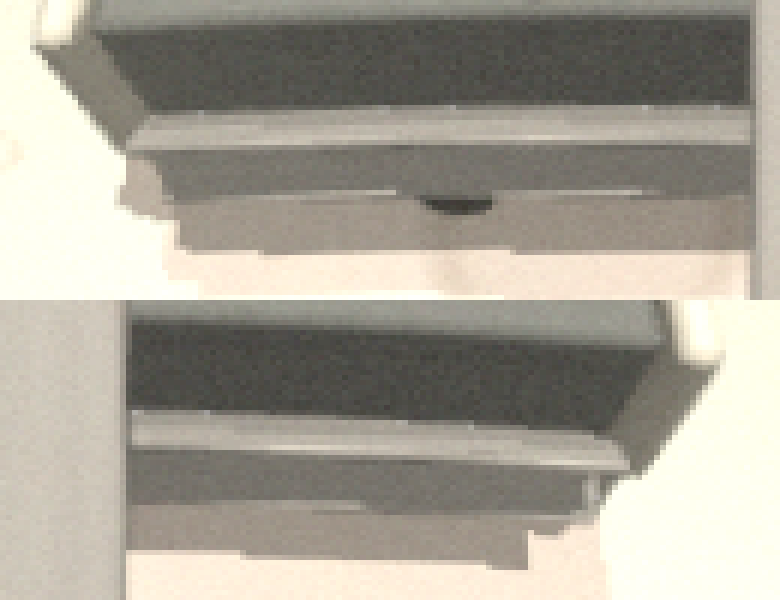

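The crop shows the light upper lip band at rows about 101–110, with the mouth opening below it down to the lower lip's edge at rows about 118–123. The end plates' front corners are at about (191,89) and (435,92).

```bash
python3 - <<'E'
from h import *
d=np.load("w4.npz"); P=(d["p"],d["q"])
g={"upper lip front z61":(61,[(206.5,110),(310,108),(336.3,109.6),(420,113.6)]),
"lower lip front z36":(36,[(213.7,120),(251.7,118),(310,118.4),(376.7,121.6),(412.5,123.4)]),
"band top z52":(52,[(209.2,102),(310,101),(336.3,102),(415,107)]),
"plates z100":(100,[(190.8,89),(434.7,92.4)]),"plates z80":(80,[(190.8,89),(434.7,92.4)])}
for k,(z,l) in g.items():
    X=np.array([at("wrist",u,z,P) for u in l]); m=np.polyfit(X[:,1],X[:,0],1)
    print(k,X[:,:2].tolist(),"yaw",-np.degrees(np.arctan(m[0])),"x at y=73",np.polyval(m,73))
# top view
im=cv2.imread("pics/t3.png"); cv2.imwrite("pics/t3c.png",cv2.resize(im[98:178,180:310],None,fx=6,fy=6,interpolation=cv2.INTER_NEAREST))
d=np.load("w2.npz"); P=(d["p"],d["q"]); print("tip w2",at("wrist",(323.5,11),P[0][2]-1+2,P))
E
```

```text
upper lip front z61 [[551.2639354748334, 210.17374343093698], [550.8818905158053, 77.57770791155936], [549.3048797700843, 45.71737448187896], [549.8825967030853, -59.208396813063636]] yaw -0.33745180578970124 x at y=73 550.3594458622107
lower lip front z36 [[549.6906756623001, 208.15682125154166], [550.922481632582, 155.009480259634], [549.9408341711523, 78.41310783821433], [548.1669316195836, -7.67532186006931], [548.5800774206018, -56.00049726062097]] yaw -0.44221282675451207 x at y=73 549.440281543669
band top z52 [[568.8331211930252, 212.6945490655645], [566.5722529004047, 78.47692696980401], [565.7982888541871, 45.36959106950104], [564.5689106447825, -56.669743518237674]] yaw -0.9198288979125603 x at y=73 566.4918261531778
plates z100 [[559.0814194764315, 218.7354349883673], [557.6116099781186, -66.9478112428896]] yaw -0.2947780068294168 x at y=73 558.3316263772128
plates z80 [[573.0097882136951, 229.79841104658456], [571.4381488524683, -75.67725442942555]] yaw -0.2947780068293457 x at y=73 572.2030772955121
tip w2 [516.97 -18.62 150.29]
```

View pics/t3c.png

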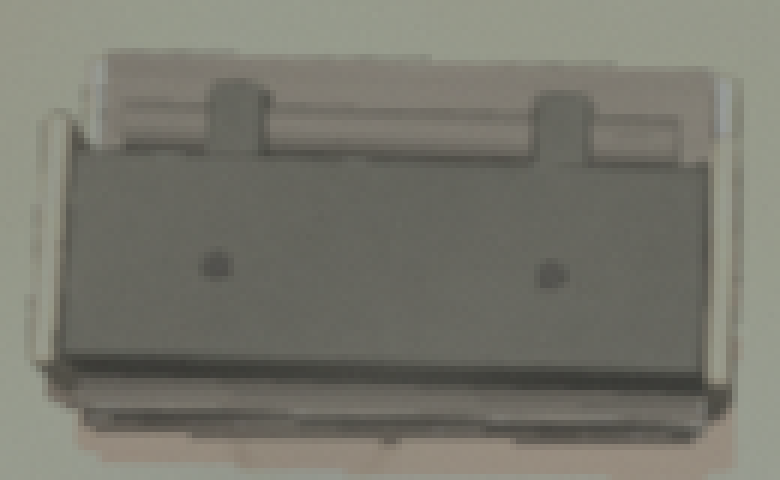

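The measurements agree: both lips' front edges come out at x ≈ 550, the lips are 268 mm long, and the middle is at y ≈ 76 with yaw about -0.6°. That puts the mouth at x ≈ 564 for sealer y = -100, which is world y ≈ -24. The tip is 117 mm ahead of the TCP and the blade's mid-height is TCP - 1 mm.

```bash
python3 -c "
from h import *
np.set_printoptions(precision=4,suppress=True)
plan(np.array([405,-23,150.]),-0.6,5)"
```

```text
[-0.0103  0.0831  0.0866] [-0.001  -0.0662  0.0039]
[-0.0007  0.083   0.0873] [-0.001  -0.0662  0.0039]
[0.0088 0.0828 0.087 ] [-0.001  -0.0662  0.0039]
[0.0183 0.0826 0.0857] [-0.001  -0.0662  0.0039]
[0.0276 0.0823 0.0834] [-0.001  -0.0662  0.0039]
dist 120.45079858986806 yaw 1.1920865498707336
```

Request:
servo_tool(deltas=[[[-0.01, 0.083, 0.087], [-0.001, -0.0662, 0.0039], 0], [[0, 0.083, 0.087], [-0.001, -0.0662, 0.0039], 0], [[0.009, 0.083, 0.087], [-0.001, -0.0662, 0.0039], 0], [[0.018, 0.0825, 0.086], [-0.001, -0.0662, 0.0039], 0], [[0.0275, 0.0825, 0.083], [-0.001, -0.0662, 0.0039], 0], [[0, 0, 0], [0, 0, 0], 0], [[0, 0, 0], [0, 0, 0], 0], [[0, 0, 0], [0, 0, 0], 0]])

```text
time_s: 6.9
eef_pos: [404.4, -22.4, 150.2]
ee_rot: [-0.0, 1.0, -0.005, 0.001]
force: [-0.3, 0.6, -1.0]
grip_width: 0.219
grip_force: 49.3
```

```bash
python3 -c "
from h import *
np.set_printoptions(precision=4,suppress=True)
print(telemetry.sense()['force']);plan(np.array([420,-24,49.5]),-0.6,4)"
```

```text
[-0.3481  0.6364 -0.9696]
[0.0191 0.0019 0.1259] [-0.     -0.0004  0.0001]
[0.0192 0.0019 0.1259] [-0.     -0.0004  0.0001]
[0.0193 0.0019 0.1259] [-0.     -0.0004  0.0001]
[0.0194 0.0019 0.1259] [-0.     -0.0004  0.0001]
dist 101.92466832369523 yaw -0.574588399999231
```

Request:
servo_tool(deltas=[[[0.0193, 0.0019, 0.126], [0, -0.0004, 0], 0], [[0.0193, 0.0019, 0.126], [0, -0.0004, 0], 0], [[0.0193, 0.0019, 0.126], [0, -0.0004, 0], 0], [[0.0193, 0.0019, 0.126], [0, -0.0004, 0], 0], [[0, 0, 0], [0, 0, 0], 0], [[0, 0, 0], [0, 0, 0], 0], [[0, 0, 0], [0, 0, 0], 0]])

```text
time_s: 7.6
eef_pos: [420.6, -24.5, 50.6]
ee_rot: [0.0, 1.0, -0.005, 0.001]
force: [0.2, 0.7, -0.3]
grip_width: 0.221
grip_force: 49.3
```

```bash
python3 - <<'E'
from h import *
im,p=snap("wrist","w5"); s,_=snap("scene","s5"); print(p, telemetry.sense()["force"])
cv2.imwrite("pics/c5.png",np.hstack([cv2.resize(im[0:200,200:440],(480,400)),cv2.resize(s[160:260,180:310],(320,246),interpolation=2)[:246] if 0 else cv2.copyMakeBorder(cv2.resize(s[160:260,180:310],(320,246)),0,154,0,0,0)]))
E
```

```text
(array([420.6 , -24.45,  50.6 ]), array([ 0.  ,  1.  , -0.01,  0.  ])) [ 0.16 -0.68 -0.58]
```

View pics/c5.png

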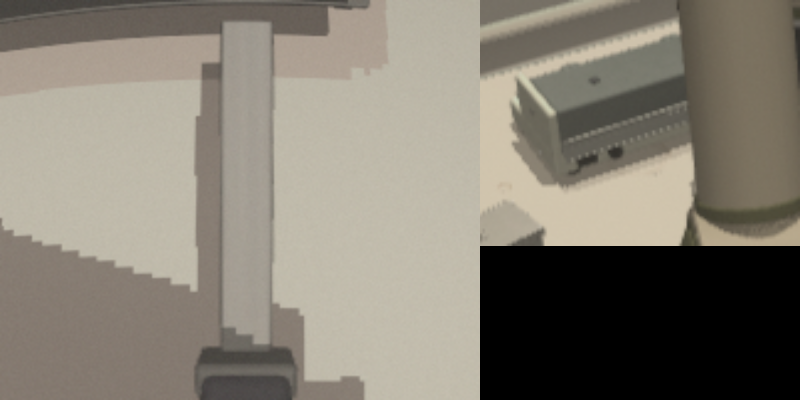

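The blade tip at (246,20) is just short of the lip, at right angles to it and clear of the right end. I'll go in slowly.

Request:
servo_tool(deltas=[[[0.025, 0, 0], [0, 0, 0], 0], [[0.025, 0, 0], [0, 0, 0], 0], [[0.025, 0, 0], [0, 0, 0], 0], [[0.025, 0, 0], [0, 0, 0], 0], [[0.025, 0, 0], [0, 0, 0], 0], [[0.025, 0, 0], [0, 0, 0], 0]])

```text
time_s: 8.3
eef_pos: [450.4, -24.7, 48.9]
ee_rot: [-0.0, 1.0, -0.005, -0.001]
force: [0.5, 0.5, -1.1]
grip_width: 0.22
grip_force: 49.3
```

Request:
servo_tool(deltas=[[[0.02, 0, 0], [0, 0, 0], 0], [[0.02, 0, 0], [0, 0, 0], 0], [[0.02, 0, 0], [0, 0, 0], 0]])

```text
time_s: 8.6
eef_pos: [462.3, -24.8, 49.0]
ee_rot: [-0.0, 1.0, -0.005, -0.001]
force: [-0.1, 0.3, -0.2]
grip_width: 0.219
grip_force: 49.3
```

Request:
servo_tool(deltas=[[[0.02, 0, 0], [0, 0, 0], 0], [[0.02, 0, 0], [0, 0, 0], 0], [[0.02, 0, 0], [0, 0, 0], 0], [[0.02, 0, 0], [0, 0, 0], 0]])

```text
time_s: 9.0
eef_pos: [478.3, -25.0, 49.0]
ee_rot: [-0.0, 1.0, -0.005, -0.0]
force: [0.1, -0.9, -0.7]
grip_width: 0.223
grip_force: 49.3
```

Request:
servo_tool(deltas=[[[0.02, 0, 0], [0, 0, 0], 0], [[0.02, 0, 0], [0, 0, 0], 0], [[0.02, 0, 0], [0, 0, 0], 0], [[0.02, 0, 0], [0, 0, 0], 0], [[0.02, 0, 0], [0, 0, 0], 0], [[0, 0, 0], [0, 0, 0], 0], [[0, 0, 0], [0, 0, 0], 0]])

```text
time_s: 9.7
eef_pos: [497.9, -25.2, 48.9]
ee_rot: [-0.0, 1.0, -0.005, -0.001]
force: [-0.8, 0.4, -0.4]
grip_width: 0.216
grip_force: 49.3
```

Inserted about 51 mm with no contact. Next I'll feel for the bed so the blade rides low.

Request:
servo_tool(deltas=[[[0, 0, 0.0025], [0, 0, 0], 0], [[0, 0, 0.0025], [0, 0, 0], 0], [[0, 0, 0], [0, 0, 0], 0]])

```text
time_s: 10.0
eef_pos: [497.9, -25.2, 48.0]
ee_rot: [-0.0, 1.0, -0.005, -0.001]
force: [-0.4, -0.4, 0.5]
grip_width: 0.222
grip_force: 49.4
```

Request:
servo_tool(deltas=[[[0, 0, 0.0025], [0, 0, 0], 0], [[0, 0, 0], [0, 0, 0], 0]])

```text
time_s: 10.2
eef_pos: [498.0, -25.2, 47.6]
ee_rot: [-0.0, 1.0, -0.005, -0.001]
force: [-1.9, 0.2, 3.3]
grip_width: 0.222
grip_force: 49.8
```

Request:
servo_tool(deltas=[[[0, 0, 0.0025], [0, 0, 0], 0], [[0, 0, 0], [0, 0, 0], 0]])

```text
time_s: 10.4
eef_pos: [497.9, -25.2, 47.2]
ee_rot: [-0.0, 1.0, -0.005, -0.001]
force: [-4.6, 0.1, 5.2]
grip_width: 0.215
grip_force: 50.1
```

Bed contact is at TCP z ≈ 47.8. I'll back off 0.7 mm and sweep left; the pad can't be met in the first 51 mm.

Request:
servo_tool(deltas=[[[0, 0, -0.0035], [0, 0, 0], 0], [[0, 0, 0], [0, 0, 0], 0]])

```text
time_s: 10.6
eef_pos: [498.1, -25.2, 47.7]
ee_rot: [-0.0, 1.0, -0.005, -0.0]
force: [-2.0, -0.1, 2.0]
grip_width: 0.219
grip_force: 49.6
```

Request:
servo_tool(deltas=[[[0, -0.02, 0], [0, 0, 0], 0], [[0, -0.02, 0], [0, 0, 0], 0], [[0, -0.02, 0], [0, 0, 0], 0], [[0, -0.02, 0], [0, 0, 0], 0], [[0, -0.02, 0], [0, 0, 0], 0]])

```text
time_s: 11.1
eef_pos: [498.3, -4.8, 47.7]
ee_rot: [-0.0, 1.0, -0.005, -0.0]
force: [0.5, -2.4, 2.1]
grip_width: 0.217
grip_force: 49.6
```

Request:
servo_tool(deltas=[[[0, -0.02, 0], [0, 0, 0], 0], [[0, -0.02, 0], [0, 0, 0], 0], [[0, -0.02, 0], [0, 0, 0], 0], [[0, -0.02, 0], [0, 0, 0], 0], [[0, 0, 0], [0, 0, 0], 0]])

```text
time_s: 11.6
eef_pos: [498.4, 11.3, 47.7]
ee_rot: [-0.0, 1.0, -0.005, -0.0]
force: [0.2, 1.0, 1.6]
grip_width: 0.224
grip_force: 49.6
```

Request:
servo_tool(deltas=[[[0, -0.01, -0.002], [0, 0, 0], 0], [[0, -0.02, 0], [0, 0, 0], 0], [[0, -0.02, 0], [0, 0, 0], 0], [[0, -0.02, 0], [0, 0, 0], 0]])

```text
time_s: 12.0
eef_pos: [498.4, 25.2, 48.0]
ee_rot: [-0.0, 1.0, -0.005, -0.001]
force: [0.9, -1.0, 1.1]
grip_width: 0.221
grip_force: 49.4
```

Request:
servo_tool(deltas=[[[0, -0.015, 0], [0, 0, 0], 0], [[0, -0.015, 0], [0, 0, 0], 0]])

```text
time_s: 12.2
eef_pos: [498.5, 31.1, 48.0]
ee_rot: [-0.0, 1.0, -0.005, -0.001]
force: [-0.1, -0.7, 0.3]
grip_width: 0.222
grip_force: 49.4
```

Request:
servo_tool(deltas=[[[0, -0.015, 0], [0, 0, 0], 0], [[0, -0.015, 0], [0, 0, 0], 0]])

```text
time_s: 12.4
eef_pos: [498.6, 37.1, 48.0]
ee_rot: [-0.0, 1.0, -0.005, -0.001]
force: [-0.2, -0.4, 0.1]
grip_width: 0.221
grip_force: 49.4
```

Request:
servo_tool(deltas=[[[0, -0.015, 0], [0, 0, 0], 0], [[0, -0.015, 0], [0, 0, 0], 0]])

```text
time_s: 12.6
eef_pos: [498.7, 43.0, 48.0]
ee_rot: [-0.0, 1.0, -0.005, -0.001]
force: [-0.0, -0.4, -0.5]
grip_width: 0.221
grip_force: 49.4
```

Request:
servo_tool(deltas=[[[0, -0.015, 0], [0, 0, 0], 0], [[0, -0.015, 0], [0, 0, 0], 0]])

```text
time_s: 12.8
eef_pos: [498.8, 49.0, 48.1]
ee_rot: [-0.0, 1.0, -0.005, -0.001]
force: [0.5, 0.1, -0.1]
grip_width: 0.22
grip_force: 49.3
```

Request:
servo_tool(deltas=[[[0, -0.015, 0], [0, 0, 0], 0], [[0, -0.015, 0], [0, 0, 0], 0]])

```text
time_s: 13.0
eef_pos: [498.8, 55.0, 48.1]
ee_rot: [-0.0, 1.0, -0.005, -0.001]
force: [0.2, -0.6, -0.1]
grip_width: 0.222
grip_force: 49.3
```

Request:
servo_tool(deltas=[[[0, -0.015, 0], [0, 0, 0], 0], [[0, -0.015, 0], [0, 0, 0], 0]])

```text
time_s: 13.2
eef_pos: [498.9, 61.0, 48.1]
ee_rot: [-0.0, 1.0, -0.005, -0.0]
force: [0.2, 0.3, -0.9]
grip_width: 0.219
grip_force: 49.3
```

Request:
servo_tool(deltas=[[[0, -0.015, 0], [0, 0, 0], 0], [[0, -0.015, 0], [0, 0, 0], 0]])

```text
time_s: 13.4
eef_pos: [499.0, 67.1, 48.1]
ee_rot: [-0.0, 1.0, -0.005, -0.0]
force: [-0.4, 0.1, 0.2]
grip_width: 0.222
grip_force: 49.3
```

Request:
servo_tool(deltas=[[[0, -0.015, 0], [0, 0, 0], 0], [[0, -0.015, 0], [0, 0, 0], 0]])

```text
time_s: 13.6
eef_pos: [499.0, 73.0, 48.1]
ee_rot: [-0.0, 1.0, -0.005, -0.0]
force: [-0.6, -0.2, -1.3]
grip_width: 0.215
grip_force: 49.3
```

Request:
servo_tool(deltas=[[[0, -0.015, 0], [0, 0, 0], 0], [[0, -0.015, 0], [0, 0, 0], 0]])

```text
time_s: 13.8
eef_pos: [499.1, 79.0, 48.1]
ee_rot: [-0.0, 1.0, -0.005, -0.0]
force: [-0.7, -1.3, -0.0]
grip_width: 0.221
grip_force: 49.3
```

Request:
servo_tool(deltas=[[[0, -0.015, 0], [0, 0, 0], 0], [[0, -0.015, 0], [0, 0, 0], 0]])

```text
time_s: 14.0
eef_pos: [499.2, 85.0, 48.1]
ee_rot: [-0.0, 1.0, -0.005, -0.001]
force: [-0.0, -0.0, -1.2]
grip_width: 0.217
grip_force: 49.3
```

Request:
servo_tool(deltas=[[[0, -0.015, 0], [0, 0, 0], 0], [[0, -0.015, 0], [0, 0, 0], 0]])

```text
time_s: 14.2
eef_pos: [499.2, 91.0, 48.1]
ee_rot: [-0.0, 1.0, -0.005, -0.0]
force: [-0.9, 0.3, 0.0]
grip_width: 0.22
grip_force: 49.3
```

Request:
servo_tool(deltas=[[[0, -0.015, 0], [0, 0, 0], 0], [[0, -0.015, 0], [0, 0, 0], 0]])

```text
time_s: 14.4
eef_pos: [499.3, 97.0, 48.1]
ee_rot: [-0.0, 1.0, -0.005, -0.0]
force: [0.2, 0.0, 0.3]
grip_width: 0.221
grip_force: 49.3
```

Request:
servo_tool(deltas=[[[0, -0.015, 0], [0, 0, 0], 0], [[0, -0.015, 0], [0, 0, 0], 0]])

```text
time_s: 14.6
eef_pos: [499.4, 103.0, 48.1]
ee_rot: [-0.0, 1.0, -0.005, -0.001]
force: [-1.0, 0.2, -0.4]
grip_width: 0.218
grip_force: 49.3
```

Request:
servo_tool(deltas=[[[0, -0.015, 0], [0, 0, 0], 0], [[0, -0.015, 0], [0, 0, 0], 0]])

```text
time_s: 14.8
eef_pos: [499.4, 109.0, 48.1]
ee_rot: [-0.0, 1.0, -0.005, -0.001]
force: [-0.1, -0.1, -0.5]
grip_width: 0.219
grip_force: 49.3
```

Request:
servo_tool(deltas=[[[0, -0.015, 0], [0, 0, 0], 0], [[0, -0.015, 0], [0, 0, 0], 0]])

```text
time_s: 15.0
eef_pos: [499.5, 115.0, 48.1]
ee_rot: [-0.0, 1.0, -0.005, -0.0]
force: [0.1, -0.4, -0.1]
grip_width: 0.221
grip_force: 49.3
```

Request:
servo_tool(deltas=[[[0, -0.015, 0], [0, 0, 0], 0], [[0, -0.015, 0], [0, 0, 0], 0]])

```text
time_s: 15.2
eef_pos: [499.5, 121.0, 48.1]
ee_rot: [-0.0, 1.0, -0.005, -0.001]
force: [-0.7, -0.4, -0.5]
grip_width: 0.221
grip_force: 49.3
```

Request:
servo_tool(deltas=[[[0, -0.015, 0], [0, 0, 0], 0], [[0, -0.015, 0], [0, 0, 0], 0]])

```text
time_s: 15.4
eef_pos: [499.6, 127.0, 48.1]
ee_rot: [-0.0, 1.0, -0.005, -0.001]
force: [-0.3, -0.4, -0.1]
grip_width: 0.221
grip_force: 49.3
```

Request:
servo_tool(deltas=[[[0, -0.015, 0], [0, 0, 0], 0], [[0, -0.015, 0], [0, 0, 0], 0]])

```text
time_s: 15.6
eef_pos: [499.6, 131.9, 48.0]
ee_rot: [0.001, 1.0, -0.006, -0.001]
force: [-1.5, -11.0, -0.4]
grip_width: 0.222
grip_force: 50.7
```

Drag felt at TCP y ≈ 128–132. I'll let it settle before creeping on.

Request:
servo_tool(deltas=[[[0, 0, 0], [0, 0, 0], 0], [[0, 0, 0], [0, 0, 0], 0]])

```text
time_s: 15.8
eef_pos: [499.6, 132.0, 48.0]
ee_rot: [0.0, 1.0, -0.006, -0.001]
force: [-1.0, -8.0, -1.3]
grip_width: 0.222
grip_force: 49.9
```

Request:
servo_tool(deltas=[[[0, -0.005, 0], [0, 0, 0], 0], [[0, -0.005, 0], [0, 0, 0], 0], [[0, 0, 0], [0, 0, 0], 0]])

```text
time_s: 16.1
eef_pos: [499.7, 133.7, 48.0]
ee_rot: [0.001, 1.0, -0.006, -0.001]
force: [-0.7, -9.8, -0.3]
grip_width: 0.222
grip_force: 50.3
```

Request:
servo_tool(deltas=[[[0, -0.005, 0], [0, 0, 0], 0], [[0, -0.005, 0], [0, 0, 0], 0], [[0, 0, 0], [0, 0, 0], 0]])

```text
time_s: 16.4
eef_pos: [499.7, 135.8, 48.0]
ee_rot: [0.001, 1.0, -0.006, -0.001]
force: [-0.0, -7.1, -1.2]
grip_width: 0.223
grip_force: 50.0
```

Request:
servo_tool(deltas=[[[0, -0.005, 0], [0, 0, 0], 0], [[0, -0.005, 0], [0, 0, 0], 0], [[0, 0, 0], [0, 0, 0], 0]])

```text
time_s: 16.7
eef_pos: [499.8, 137.9, 48.0]
ee_rot: [0.001, 1.0, -0.006, -0.001]
force: [-0.2, -8.2, -0.5]
grip_width: 0.223
grip_force: 49.8
```

Request:
servo_tool(deltas=[[[0, -0.005, 0], [0, 0, 0], 0], [[0, -0.005, 0], [0, 0, 0], 0], [[0, 0, 0], [0, 0, 0], 0]])

```text
time_s: 17.0
eef_pos: [499.8, 139.9, 48.0]
ee_rot: [0.0, 1.0, -0.006, -0.001]
force: [0.2, -7.9, -0.6]
grip_width: 0.224
grip_force: 49.7
```

Request:
servo_tool(deltas=[[[0, -0.005, 0], [0, 0, 0], 0], [[0, -0.005, 0], [0, 0, 0], 0], [[0, 0, 0], [0, 0, 0], 0]])

```text
time_s: 17.3
eef_pos: [499.8, 142.0, 48.0]
ee_rot: [0.0, 1.0, -0.006, -0.001]
force: [-0.4, -8.0, -1.3]
grip_width: 0.218
grip_force: 49.7
```

The blade is now about 14 mm past first touch, with a steady drag of about 8 N. I'll relieve the side load a little and release.

Request:
servo_tool(deltas=[[[0, 0.004, 0], [0, 0, 0], 0], [[0, 0, 0], [0, 0, 0], 0], [[0, 0, 0], [0, 0, 0], 0]])

```text
time_s: 17.6
eef_pos: [499.8, 141.6, 48.0]
ee_rot: [0.0, 1.0, -0.006, -0.001]
force: [0.6, -5.6, -1.0]
grip_width: 0.224
grip_force: 49.4
```

Request:
servo_tool(deltas=[[[0, 0, 0], [0, 0, 0], 0.3], [[0, 0, 0], [0, 0, 0], 0.4], [[0, 0, 0], [0, 0, 0], 0.5], [[0, 0, 0], [0, 0, 0], 0.6], [[0, 0, 0], [0, 0, 0], 0.6], [[0, 0, 0], [0, 0, 0], 0.6], [[0, 0, 0], [0, 0, 0], 0.6]], squeeze=20)

```text
time_s: 18.3
eef_pos: [499.8, 142.0, 48.1]
ee_rot: [-0.0, 1.0, -0.005, -0.001]
force: [0.1, 0.4, -0.3]
grip_width: 0.594
grip_force: 0.0
```

Released with no force left. I'll go straight up, slowly at first, then back.

Request:
servo_tool(deltas=[[[0, 0, -0.05], [0, 0, 0], 0.6], [[0, 0, -0.1], [0, 0, 0], 0.6], [[0, 0, -0.2], [0, 0, 0], 0.6], [[0, 0, -0.2], [0, 0, 0], 0.6], [[-0.1, 0, -0.2], [0, 0, 0], 0.6], [[-0.1, 0, 0], [0, 0, 0], 0.6], [[0, 0, 0], [0, 0, 0], 0.6], [[0, 0, 0], [0, 0, 0], 0.6]])

```text
time_s: 19.1
eef_pos: [460.1, 142.3, 198.4]
ee_rot: [-0.0, 1.0, -0.005, -0.0]
force: [0.6, 0.5, 0.2]
grip_width: 0.596
grip_force: 0.0
```

```bash
python3 - <<'E'
from h import *
im,p=snap("wrist","w6"); t,_=snap("top","t6"); print(p, telemetry.sense()["force"])
a=im[0:300,160:480]; b=cv2.resize(t[95:265,180:450],(476,300))
cv2.imwrite("pics/c6.png",np.hstack([a,b]))
E
```

```text
(array([460.06, 142.31, 198.44]), array([-0.  ,  1.  , -0.01, -0.  ])) [ 0.42  0.85 -0.87]
```

View pics/c6.png

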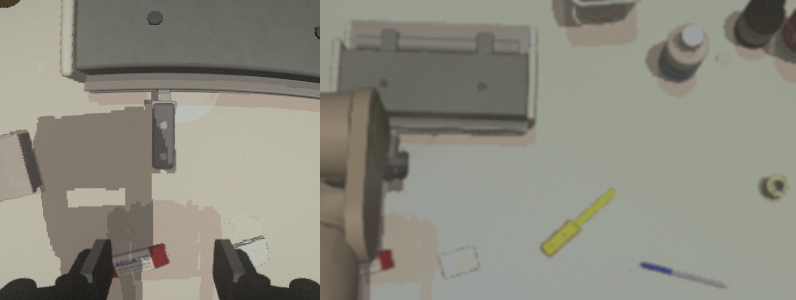

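The picture shows the feeler standing straight out of the gap, its handle at (163,135) and its blade still inside. The other things in view have not moved.

```bash
python3 -c "
from rig import ctrl
print(ctrl.finish_job())"
```

```text
the job is handed in; nothing more can be done
None
```

I handed the job in at about 19 s: the grey feeler's blade is about 51 mm inside the gap and released at the pad, swept about 14 mm past first touch with a steady drag of about 8 N (11 N peak at first touch), and the wrapped needle, pen and tape roll were not touched.

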